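# Bleed the airbrush line and set its valve

### The job

At the painter's airbrush air station, push the valve lever clockwise until you feel it bear firmly on its seat (the seat is worn, so the shut angle is not marked) without forcing it. With the valve left shut, draw the sprung bleed T-bar out until the black band on its rod has just come out of the sleeve, keep it there for about a second, then ease it back fully home without letting it snap. Last, turn the lever open until it lines up over the brass index arrow, and leave it there; do not shift the index or the jar, can and bowl near by.

Things in the scene. Friction and masses are not known exactly. Their poses are not given: they have to be found in the camera images.
- manifold: Air station screwed to the bench: base plate 120 x 400 mm, steel pipe along y, round brass valve body with an aluminium dial (dia 176, top 70 mm up), and at y = +170 mm an aluminium bleed block 56 mm wide, 108 mm high. Origin on the bench under the valve's upright axis; -x is its front, facing the robot at yaw 0
- lever: Flat steel lever turning level about the valve's upright axis. Origin on the axis at the bar's mid-height, 112 mm up; x points out along the bar. Bar 18 mm wide, 14 mm high, end 145 mm from the axis; nut on the axis to 130 mm. Shut (clockwise seen from above) is within 12 degrees of the manifold's -x, at a hidden seat; it opens anticlockwise, towards the manifold's -y
- lever_tip (a point): Middle of the lever's free end, 145 mm from the axis, 112 mm up; axes as lever. Free space under the bar beyond the dial's edge. The lever stays where left and turns with about 2 N here; at the seat resistance climbs by some 2 N per mm. A firm push on the seat is 8 to 20 N; over 30 N is forcing it
- index_tip (a point): Point of the flat brass index arrow (34 mm wide, 5 mm thick) lying on the dial under the lever; 85 mm from the valve axis, 73 mm up. Its x axis points outward from the axis: the direction to set the lever to, 34 to 69 degrees open from the manifold's -x. Stiff, not to be shifted
- bleed (a joint): How far the sprung T-bar is drawn out along the manifold's -x, in m: 0 home, 0.065 end of travel. Spring 4.5 N at home, 11 N at 0.042. The black band on the rod (8 mm long) is wholly out of the sleeve at 0.040; right is 0.036 to 0.048, over 0.056 is too far
- bleed_bar (a point): Centre of the T-bar: level steel bar dia 14 mm, 110 mm long along the manifold's y, 85 mm up, on a rod dia 12 mm running along x into a brass sleeve dia 32 mm. At home its axis is 70 mm in front of the sleeve's mouth: 63 mm of free space behind the bar to hook fingers in, either side of the rod
- jar: Lidded glass jar dia 64, height 85 mm, standing behind the valve; origin at the centre of its underside; leave alone
- can: Can with paper label, dia 70, height 100 mm, standing behind the bleed block; origin at the centre of its underside; leave alone
- bowl: Steel mixing bowl, rim dia 120, height 50 mm, beyond the valve on its -y side; origin at the centre of its underside; leave alone

How it is judged:
By the outcome, as a careful person would: the job done as asked, in the order asked, and still so for the second after the job is handed in, with the robot touching nothing.
It also fails if it takes over 67 s, if anything falls off the work surface, if the arm or the gripper's body presses on something with over 40 N, if the wrist force passes 120 N, or if a joint passes its speed limit or range.

### The arm

A 6-joint arm with a two-finger parallel gripper is mounted at the origin on the work surface. World frame = base frame: x ahead of the robot, y to its left, z up, the work surface at z = 0. Lengths are in mm, angles in rad, forces in N, time in s.
With the tool pointing down it reaches from about 325 to 775 mm from the base axis. Payload 9.3 kg.
Tool frame: the origin (TCP) lies midway between the tips of the shut fingers; the grasp point (between the pads) lies 19 mm behind it (grasp_offset is the distance from the TCP to the grasp point, in mm); z points along the fingers, y is the line along which they close (so a half turn about z gives the same grasp; the last joint's range is limited). The gripper opens to 85 mm and grips with 20 to 120 N. Pads are 22 mm wide; open, the fingers measure 114 mm over their backs; the gripper's body (76 mm by 85 mm) begins 54 mm behind the grasp point. The pads swing forward as they close: fully open they stand 13 mm farther back than shut.
Start: joints at [1.017, 0.259, 0.021, 1.334, 0, 1.418], TCP at [214.586, 506.408, 231.279] pointing down, gripper open.
Joint ranges: [-3.04, 3.04], [-0.91, 1.82], [-1.04, 1.36], [-1.92, 1.95], [-1.52, 1.45], [-3.14, 3.14]. Speed limits (rad/s): [2.22, 2.22, 2.79, 3.14, 3.14, 3.14].

### API

Orientations are given as a unit quaternion [x, y, z, w].
In Python, from cell import * gives the robot as it stands.
- The arm moves only by the tool send_rows, never from a script. Its argument "steps" is a list of rows, each a list of 3 entries, a list of its own where there are three numbers: the turn, a rotation vector about the tool's x, y, z as a fraction of full scale, then the shift along the tool's x, y, z as a fraction of full scale, then the opening, from 0 (shut) to 1 (fully open). A call has 1 to 10 rows; each row shifts and turns the commanded pose from where the row before left it, along the tool's axes as they then stand; what a row does not reach is not made up. Full scale, the value 1, is 4 cm for a shift and 4 degrees for a turn. A row lasts 1/12 s, in which the tool goes at most 41.7 mm and 7.16 degrees, less where a joint would pass 70% of its speed; a pose out of reach is approached as far as the arm can. A call with a number of a shift or a turn outside -1 to 1 is refused whole. A call with a gripper value outside its range is refused whole. The fingers move at their own pace and stop on an object; the grip force is fixed at half the most. Time passes only in rows, so rows that do not move let the fingers close. It gives the time, the measured TCP pose, the force, the opening and the grip force at its end, in the units of the state.
- get_obs(): the state, without advancing time (a new reading comes with each control period).
- snapshot(name): name is "side" or "top" or "wrist"; returns (picture, depth): 400x640x3 uint8, red, green, blue; 400x640 float32, mm along the optical axis (not along the pixel's ray), 0 where there is no reading.
- camera_params(name): a dict with "fx", "fy", "cx", "cy" (pixels), "position" and "attitude" of the camera in the world. Camera axes: x right, y down, z forward; pixel columns grow to the right and rows downward; lengths in mm; the calibration is good to about 2 mm. A picture is of the moment at which its call begins: read the wrist's pose just before it. camera_params takes no time and is no camera call; for the wrist camera it gives the pose at the moment of the call.
- job_done(): hands the job in; it is judged then, once.
Trained networks look in the newest picture that a camera, given by its name, has taken for a name from the list of things; names that differ only in an ending like _2 or _b are one class to them, and where a whole thing is asked for, a point or a joint stands for the part that bears it (a point fixed in the world has none). Each returns a list of dicts, best first, with "score" (0 to 1); they miss things now and then, are a little off and sometimes report something else, mostly with a low value. They report only what shows in the picture. A call takes as long as a camera call.
- trace(camera, query): "mask" (400x640 bool, what is visible of it) and "bbox" ([left, top, width, height] in pixels, round what is visible of it).
The state is a dict: "clock": time; "joint_pos": joint angles; "qvel": joint speeds; "joint_efforts": joint torques, N m; "position": TCP position; "eef_rot": TCP orientation; "ft_force": force on the tool from outside, world axes, zero at the start; "torque": the same for the moment, N m; "gripper_width": finger opening in mm; "finger_force": force on a finger pad.
Only numpy, scipy, OpenCV 4.12 (cv2) and the standard library are available. Lean on these libraries where they do the work, as an engineer would, in place of code of your own. Each camera call takes 0.05 s, during which the arm holds its last target. There are 200 camera calls.

## Working session

There is one attempt and no reset: what is moved stays moved. The work goes in short steps, Python scripts to look and compute and a tool call to move; the robot and the scene stay as the last step left them, time stands still between calls to the robot, and variables do not carry over. Pictures are saved under pics/ and viewed, at most 10 in all, crops included, and the job is handed in when it is done.

Besides the shell and the picture viewer there is one more tool, called after "Request:" by a JSON object that holds its "name" and its "arguments", one argument or row to a line. send_rows: Moves the arm, as the interface text tells. Shift numbers are shares of 4 cm and turn numbers shares of 4 degrees, none past 1 either way. Its arguments: {"type":"object","properties":{"steps":{"type":"array"}},"required":["steps"]}

```bash
ls; mkdir -p pics; cat > h.py <<'E'
from cell import *
import numpy as np, cv2
from scipy.spatial.transform import Rotation as R
def cam(n):
    p=camera_params(n); a=np.array(p["attitude"],float)
    M=R.from_quat(a).as_matrix() if a.size==4 else a.reshape(3,3)
    return p,M
def cloud(n,d,P=None):
    p,M=P or cam(n); v,u=np.mgrid[0:400,0:640]
    c=np.stack([(u-p["cx"])/p["fx"]*d,(v-p["cy"])/p["fy"]*d,d],-1)
    return c@M.T+np.array(p["position"])
E
python3 - <<'E'
from h import *
o=get_obs();print(o)
for n in("side","top"):
    print(camera_params(n)); im,d=snapshot(n); cv2.imwrite(f"pics/{n}0.png",im[...,::-1])
    W=cloud(n,d); np.save(f"{n}.npy",W)
    for q in("manifold","lever","index_tip","bleed_bar","jar","can","bowl"):
        for t in trace(n,q)[:2]:
            m=t["mask"]&(d>0); w=W[m]
            print(n,q,round(t["score"],2),t["bbox"],np.median(w,0).round() if len(w) else None, np.percentile(w,5,0).round() if len(w) else None,np.percentile(w,95,0).round() if len(w) else None)
            np.save(f"m_{n}_{q}.npy",t["mask"]) if t is not None else 0
E
```

```text
pics
{'clock': 0.0, 'joint_pos': array([1.01744372e+00, 2.59174774e-01, 2.07389273e-02, 1.33372282e+00,
       3.42589682e-05, 1.41820181e+00]), 'qvel': array([ 6.24848979e-04, -1.82098810e-05,  7.51142960e-04, -3.89218000e-04,
        1.50449351e-04, -1.54199389e-03]), 'joint_efforts': array([ 5.03748834e-04, -5.55642951e+01,  3.44529963e+01,  1.37783890e-02,
       -1.29955365e-04,  5.51512210e-05]), 'position': array([214.39667741, 506.16612456, 230.66665966]), 'eef_rot': array([ 1.99040771e-01,  9.79990973e-01, -6.33254928e-04, -2.51547261e-04]), 'ft_force': array([0.48124324, 0.0541675 , 0.94934064]), 'torque': array([-0.00201697, -0.04758145,  0.02543032]), 'finger_force': 0.0, 'gripper_width': 85.63127120843306}
{'fx': 495.02499831391816, 'fy': 495.02499831391816, 'cx': 320.3580437066397, 'cy': 202.89455584468388, 'position': array([554.52165453, 850.83514362, 633.94091292]), 'attitude': array([-0.01049247,  0.86610791, -0.4996722 ,  0.0086422 ])}
side manifold 0.63 [286.7, 160.5, 122.3, 155.5] [545.  53.  69.] [ 459. -170.    7.] [624. 167. 109.]
side lever 0.81 [317.3, 159.2
[... 986 characters left out ...]
82913])}
top manifold 0.95 [214.2, 175.0, 208.3, 107.7] [546. -48.  68.] [ 465. -219.    5.] [633. 144. 117.]
top lever 0.95 [344.8, 199.9, 77.6, 28.0] [ 562. -163.  118.] [ 548. -252.  113.] [ 584. -104.  129.]
top index_tip 0.66 [343.4, 215.6, 45.8, 14.8] [ 553. -155.   75.] [ 538. -192.   72.] [ 561. -106.   78.]
top bleed_bar 0.91 [253.0, 242.3, 54.4, 42.6] [436.  31.  89.] [417. -20.  85.] [487.  70.  93.]
top jar 0.56 [329.2, 139.5, 26.2, 35.8] [699. -91.  82.] [ 680. -118.   11.] [731. -66.  87.]
top can 0.72 [262.9, 158.7, 33.9, 39.1] [645.  38.  98.] [621.  10.   6.] [680.  68. 102.]
top bowl 0.57 [447.7, 199.5, 54.7, 53.2] [ 563. -408.   21.] [ 512. -449.    3.] [ 609. -355.   50.]
```

```bash
python3 - <<'E'
import cv2
a=cv2.imread("pics/top0.png")[130:300,200:520];b=cv2.imread("pics/side0.png")[130:330,220:430]
cv2.imwrite("pics/topc.png",cv2.resize(a,None,fx=2.5,fy=2.5,interpolation=cv2.INTER_CUBIC))
cv2.imwrite("pics/sidec.png",cv2.resize(b,None,fx=2.9,fy=2.9,interpolation=cv2.INTER_CUBIC))
E
```

```text
(no output)
```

View pics/topc.png

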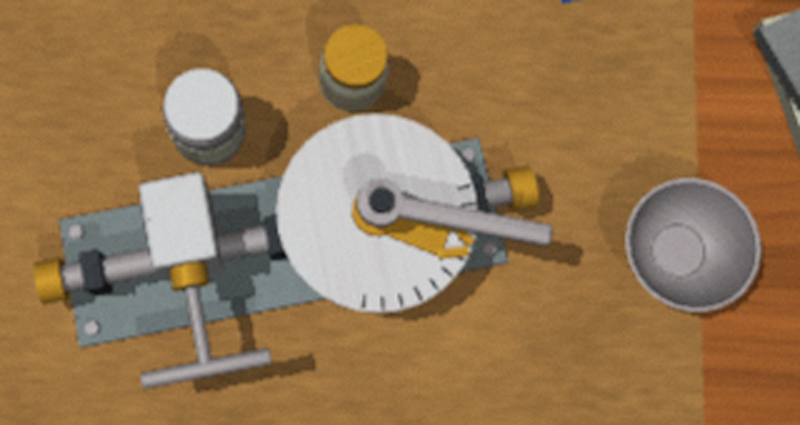

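View pics/sidec.png

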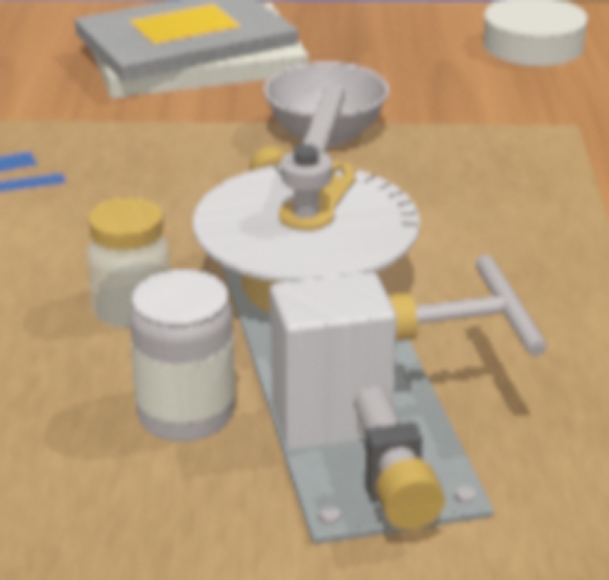

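```bash
cat > geo.py <<'E'
from h import *
from scipy.optimize import least_squares
for n in("top","side"):
    W=np.load(n+".npy"); L=lambda q:W[np.load(f"m_{n}_{q}.npy")]
    A=W.reshape(-1,3)
    # dial
    k=(abs(A[:,2]-70)<4)&(np.hypot(A[:,0]-570,A[:,1]+110)<110); D=A[k]
    hull=cv2.convexHull(D[:,:2].astype(np.float32))[:,0]
    c,r=cv2.minEnclosingCircle(D[:,:2].astype(np.float32)); 
    f=least_squares(lambda p:np.hypot(hull[:,0]-p[0],hull[:,1]-p[1])-p[2],[*c,88],loss="soft_l1").x
    print(n,"dial",f.round(1),"z",np.median(D[:,2]).round(1))
    N=A[(A[:,2]>124)&(A[:,2]<140)&(np.hypot(A[:,0]-570,A[:,1]+110)<40)]; print(" nut",N.mean(0).round(1),len(N))
    l=L("lever"); l=l[(l[:,2]>112)&(l[:,2]<124)]
    def line(p,rf):
        vx,vy,x,y=cv2.fitLine(p[:,:2].astype(np.float32),cv2.DIST_HUBER,0,.01,.01).ravel(); v=np.array([vx,vy]); v*=np.sign(v@rf); return np.array([x,y]),v
    l=l[np.hypot(l[:,0]-f[0],l[:,1]-f[1])>35]
    x,v=line(l,[0,-1]); s=(l[:,:2]-x)@v; print(" lever z",np.median(l[:,2]).round(1),"ang",np.degrees(np.arctan2(v[1],v[0])).round(2),"tip",(x+v*np.percentile(s,99)).round(1),"axis offset",np.cross(v,f[:2]-x).round(1))
    i=L("index_tip");i=i[(i[:,2]>73)&(i[:,2]<80)];rr=i[:,:2]-f[:2];t=np.hypot(*rr.T)
    print(" index z",np.median(i[:,2]).round(1),"rmax",np.percentile(t,99).round(1),"outer pt",(np.median(i[t>np.percentile(t,96)],0)).round(1),"ang",np.degrees(np.arctan2(*np.median(rr[t>np.percentile(t,96)],0)[::-1])).round(1))
    b=L("bleed_bar");b=b[(b[:,2]>80)&(b[:,2]<97)]
    # bar points: far from rod
    x,v=line(b[b[:,0]<450],[0,1]); 
    for _ in range(3):
        w=b[abs(np.cross(v,b[:,:2]-x))<8]; x,v=line(w,[0,1])
    s=(w[:,:2]-x)@v; print(" bar yaw",np.degrees(np.arctan2(-v[0],v[1])).round(2),"centre",(x+v*(np.percentile(s,.5)+np.percentile(s,99.5))/2).round(1),"len",np.ptp(s).round(),"ztop",np.percentile(w[:,2],90).round(1))
    B=A[(abs(A[:,2]-108)<4)&(np.hypot(A[:,0]-545,A[:,1]-45)<60)]
    if len(B): print(" block",cv2.minAreaRect(B[:,:2].astype(np.float32)))
    P=A[(A[:,2]>3)&(A[:,2]<9)&(A[:,0]>400)&(A[:,0]<650)&(A[:,1]<200)&(A[:,1]>-300)]
    if len(P): print(" plate",cv2.minAreaRect(P[:,:2].astype(np.float32)))
E
python3 geo.py 2>&1 | grep -v Warn
```

```text
x,v=line(l,[0,-1]); s=(l[:,:2]-x)@v; print(" lever z",np.median(l[:,2]).round(1),"ang",np.degrees(np.arctan2(v[1],v[0])).round(2),"tip",(x+v*np.percentile(s,99)).round(1),"axis offset",np.cross(v,f[:2]-x).round(1))
  w=b[abs(np.cross(v,b[:,:2]-x))<8]; x,v=line(w,[0,1])
top dial [ 572.4 -115.9   87.6] z 69.4
 nut [ 571.8 -115.6  129.1] 75
 lever z 117.8 ang -98.41 tip [ 550. -257.] axis offset 1.5
 index z 75.2 rmax 83.4 outer pt [ 544.3 -194.    76.1] ang -109.8
 bar yaw 13.53 centre [429.8  24.5] len 109.0 ztop 92.4
 block ((551.7057495117188, 53.97692108154297), (74.06351470947266, 55.76479721069336), 13.496335983276367)
 plate ((524.9370727539062, -49.93244934082031), (249.77806091308594, 499.74407958984375), 0.03177927806973457)
side dial [ 572.  -116.2   88.1] z 70.4
 nut [ 572.5 -113.7  129.1] 53
 lever z 119.1 ang -98.34 tip [ 549.7 -253.5] axis offset 2.1
 index z 75.9 rmax 85.5 outer pt [ 540.5 -195.6   75.4] ang -111.7
 bar yaw 14.78 centre [432.9  25.1] len 113.0 ztop 92.6
 block ((552.4177856445312, 53.540794372558594), (73.35514831542969, 59.511817932128906), 14.54629135131836)
 plate ((524.4627685546875, -50.202728271484375), (499.484619140625, 248.77076721191406), 89.9891128540039)
```

Request:
{"name": "send_rows", "arguments": {
  "steps": [
    [[0, 0, -0.924], [0, 0, 0.15], 0],
    [[0, 0, -0.924], [0, 0, 0.15], 0],
    [[0, 0, -0.924], [0, 0, 0.15], 0],
    [[0, 0, -0.924], [0, 0, 0.15], 0],
    [[0, 0, -0.924], [0, 0, 0.15], 0],
    [[0, 0, -0.924], [0, 0, 0.15], 0],
    [[0, 0, -0.924], [0, 0, 0.15], 0],
    [[0, 0, -0.924], [0, 0, 0.15], 0],
    [[0, 0, -0.924], [0, 0, 0.15], 0],
    [[0, 0, -0.924], [0, 0, 0.15], 0]
  ]
}}

```text
clock: 1.63
position: [214.6, 506.4, 171.0]
eef_rot: [-0.123, 0.992, 0.0, 0.0]
ft_force: [-0.4, -0.5, 0.8]
gripper_width: -0.2
finger_force: 0.0
```

Request:
{"name": "send_rows", "arguments": {
  "steps": [
    [[0, 0, 0], [-0.2, -0.9, 0], 0],
    [[0, 0, 0], [-0.2, -0.9, 0], 0],
    [[0, 0, 0], [-0.2, -0.9, 0], 0],
    [[0, 0, 0], [-0.2, -0.9, 0], 0],
    [[0, 0, 0], [-0.2, -0.9, 0], 0],
    [[0, 0, 0], [-0.2, -0.9, 0], 0],
    [[0, 0, 0], [-0.2, -0.9, 0], 0],
    [[0, 0, 0], [-0.2, -0.9, 0], 0],
    [[0, 0, 0], [-0.2, -0.9, 0], 0],
    [[0, 0, 0], [-0.2, -0.9, 0], 0]
  ]
}}

```text
clock: 2.47
position: [379.7, 174.8, 171.6]
eef_rot: [-0.122, 0.993, 0.0, 0.0]
ft_force: [1.4, 0.9, -0.6]
gripper_width: 0.4
finger_force: 0.0
```

Request:
{"name": "send_rows", "arguments": {
  "steps": [
    [[0, 0, 0], [-0.2, -0.9, 0], 0],
    [[0, 0, 0], [-0.2, -0.9, 0], 0],
    [[0, 0, 0], [-0.2, -0.9, 0], 0],
    [[0, 0, 0], [-0.2, -0.9, 0], 0],
    [[0, 0, 0], [-0.2, -0.9, 0], 0],
    [[0, 0, 0], [-0.2, -0.9, 0], 0],
    [[0, 0, 0], [-0.2, -0.9, 0], 0],
    [[0, 0, 0], [-0.2, -0.9, 0], 0],
    [[0, 0, 0], [-0.2, -0.9, 0], 0],
    [[0, 0, 0], [0, 0, 0], 0]
  ]
}}

```text
clock: 3.3
position: [530.0, -125.9, 170.6]
eef_rot: [-0.12, 0.993, -0.001, 0.0]
ft_force: [-0.4, 0.2, -1.2]
gripper_width: 0.2
finger_force: 0.0
```

Request:
{"name": "send_rows", "arguments": {
  "steps": [
    [[0, 0, 0], [-0.2, -0.8, 0], 0],
    [[0, 0, 0], [-0.2, -0.8, 0], 0],
    [[0, 0, 0], [-0.2, -0.8, 0], 0],
    [[0, 0, 0], [-0.2, -0.8, 0], 0],
    [[0, 0, 0], [0, 0, 0.2], 0],
    [[0, 0, 0], [0, 0, 0.5], 0],
    [[0, 0, 0], [0, 0, 0.5], 0],
    [[0, 0, 0], [0, 0, 0.5], 0],
    [[0, 0, 0], [0, 0, 0.2], 0],
    [[0, 0, 0], [0, 0, 0], 0]
  ]
}}

```text
clock: 4.13
position: [588.5, -236.2, 93.3]
eef_rot: [-0.122, 0.993, 0.001, -0.002]
ft_force: [0.1, 0.4, -0.2]
gripper_width: -0.3
finger_force: 0.0
```

Request:
{"name": "send_rows", "arguments": {
  "steps": [
    [[0, 0, 0], [0.255, 0, 0], 0],
    [[0, 0, 0], [0.26, 0.06, 0], 0],
    [[0, 0, 0], [0.255, 0.085, 0], 0],
    [[0, 0, 0], [0.245, 0.105, 0], 0],
    [[0, 0, 0], [0.235, 0.13, 0], 0],
    [[0, 0, 0], [0.225, 0.15, 0], 0],
    [[0, 0, 0], [0.21, 0.17, 0], 0],
    [[0, 0, 0], [0.195, 0.185, 0], 0],
    [[0, 0, 0], [0.18, 0.2, 0], 0],
    [[0, 0, 0], [0.16, 0.215, 0], 0]
  ]
}}

```text
clock: 4.97
position: [490.9, -208.4, 97.2]
eef_rot: [-0.122, 0.993, -0.001, 0.002]
ft_force: [2.3, -0.5, 0.1]
gripper_width: 0.3
finger_force: 1.0
```

Request:
{"name": "send_rows", "arguments": {
  "steps": [
    [[0, 0, 0], [0.058, 0.09, 0], 0],
    [[0, 0, 0], [0.055, 0.093, 0], 0],
    [[0, 0, 0], [0.053, 0.095, 0], 0],
    [[0, 0, 0], [0.048, 0.095, 0], 0],
    [[0, 0, 0], [0.025, 0.048, 0], 0],
    [[0, 0, 0], [0.022, 0.05, 0], 0],
    [[0, 0, 0], [0.02, 0.048, 0], 0],
    [[0, 0, 0], [0.02, 0.05, 0], 0],
    [[0, 0, 0], [0, 0, 0], 0]
  ]
}}

```text
clock: 5.72
position: [473.3, -188.5, 95.1]
eef_rot: [-0.122, 0.993, 0.0, -0.0]
ft_force: [0.7, -0.6, -0.5]
gripper_width: -0.2
finger_force: 0.3
```

Request:
{"name": "send_rows", "arguments": {
  "steps": [
    [[0, 0, 0], [0.019, 0.05, 0], 0],
    [[0, 0, 0], [0.017, 0.05, 0], 0],
    [[0, 0, 0], [0.016, 0.05, 0], 0],
    [[0, 0, 0], [0, 0, 0], 0],
    [[0, 0, 0], [0, 0, 0], 0]
  ]
}}

```text
clock: 6.13
position: [469.8, -183.3, 95.2]
eef_rot: [-0.122, 0.993, 0.0, -0.0]
ft_force: [0.9, 0.0, 0.3]
gripper_width: -0.1
finger_force: 0.0
```

```bash
cat > s.py <<'E'
from h import *
o=get_obs();p=np.array(o["position"]);u=np.array([-.9703,-.2419]);v=np.array([-.2419,.9703]);q=p[:2]-[572.2,-115.9];f=np.array(o["ft_force"])
print("t",round(o["clock"],2),"u,v,z",(q@u).round(1),(q@v).round(1),p[2].round(1),"Fu,Fv,Fz",(f[:2]@u).round(1),(f[:2]@v).round(1),f[2].round(1),"T",np.array(o["torque"]).round(2))
E
python3 s.py
```

```text
t 6.13 u,v,z 115.7 -40.6 95.2 Fu,Fv,Fz -0.9 -0.2 0.3 T [ 0.05  0.   -0.01]
```

Request:
{"name": "send_rows", "arguments": {
  "steps": [
    [[0, 0, 0], [0.015, 0.05, 0], 0],
    [[0, 0, 0], [0.014, 0.05, 0], 0],
    [[0, 0, 0], [0.012, 0.05, 0], 0]
  ]
}}

```text
clock: 6.38
position: [467.1, -178.0, 95.3]
eef_rot: [-0.122, 0.993, -0.0, 0.0]
ft_force: [2.3, -1.4, -0.6]
gripper_width: -0.4
finger_force: 0.8
```

```bash
cat s.py > l.py; cat >> l.py <<'E'
im,d=snapshot("top");W=cloud("top",d);ts=trace("top","lever")
l=W[ts[0]["mask"]];l=l[(l[:,2]>113)&(l[:,2]<123)];r=l[:,:2]-[572.2,-115.9];r=r[np.hypot(*r.T)>40]
vv=cv2.fitLine(r.astype(np.float32),cv2.DIST_HUBER,0,.01,.01).ravel()[:2]; vv*=np.sign(vv@r.mean(0))
print("score",ts[0]["score"],"lever open by fit",np.degrees(np.arctan2(-vv@v,vv@u)).round(2),"by mean",np.degrees(np.arctan2(-r.mean(0)@v,r.mean(0)@u)).round(2),"rmax",np.hypot(*r.T).max().round(),len(r))
E
python3 l.py
```

```text
t 6.38 u,v,z 117.0 -34.8 95.3 Fu,Fv,Fz -1.9 -2.0 -0.6 T [-0.21 -0.31 -0.02]Traceback (most recent call last):
  File "l.py", line 6, in <module>
    vv=cv2.fitLine(r.astype(np.float32),cv2.DIST_HUBER,0,.01,.01).ravel()[:2]; vv*=np.sign(vv@r.mean(0))
       ~~~~~~~~~~~^^^^^^^^^^^^^^^^^^^^^^^^^^^^^^^^^^^^^^^^^^^^^^^
cv2.error: OpenCV(4.12.0) /io/opencv/modules/imgproc/src/linefit.cpp:50: error: (-215:Assertion failed) count > 0 in function 'fitLine2D_wods'
```

Request:
{"name": "send_rows", "arguments": {
  "steps": [
    [[0, 0, 0], [0.01, 0.05, 0], 0],
    [[0, 0, 0], [0.01, 0.05, 0], 0],
    [[0, 0, 0], [0.01, 0.05, 0], 0],
    [[0, 0, 0], [0, 0, 0], 0]
  ]
}}

```text
clock: 6.82
position: [464.2, -172.2, 95.3]
eef_rot: [-0.122, 0.993, 0.0, -0.0]
ft_force: [-0.0, 0.1, -0.1]
gripper_width: -0.1
finger_force: 0.2
```

```bash
python3 s.py
```

```text
t 6.82 u,v,z 118.4 -28.5 95.3 Fu,Fv,Fz 0.0 0.1 -0.1 T [-0.08 -0.09  0.01]
```

Request:
{"name": "send_rows", "arguments": {
  "steps": [
    [[0, 0, 0], [0.005, 0.05, 0], 0],
    [[0, 0, 0], [0.005, 0.05, 0], 0],
    [[0, 0, 0], [0.005, 0.05, 0], 0]
  ]
}}

```text
clock: 7.07
position: [462.3, -166.8, 95.3]
eef_rot: [-0.122, 0.993, -0.0, -0.0]
ft_force: [0.3, -1.7, 0.6]
gripper_width: -0.2
finger_force: 0.9
```

```bash
python3 s.py
```

```text
t 7.07 u,v,z 118.9 -22.8 95.3 Fu,Fv,Fz 0.1 -1.7 0.6 T [-0.3  -0.17 -0.05]
```

Request:
{"name": "send_rows", "arguments": {
  "steps": [
    [[0, 0, 0], [0, 0.05, 0], 0],
    [[0, 0, 0], [0, 0.05, 0], 0]
  ]
}}

```text
clock: 7.23
position: [461.3, -163.0, 95.3]
eef_rot: [-0.122, 0.993, -0.0, -0.0]
ft_force: [-0.9, -5.3, 0.3]
gripper_width: 0.1
finger_force: 1.9
```

```bash
python3 s.py
```

```text
t 7.23 u,v,z 119.0 -18.9 95.3 Fu,Fv,Fz 2.1 -4.9 0.3 T [-0.74  0.09  0.02]
```

Request:
{"name": "send_rows", "arguments": {
  "steps": [
    [[0, 0, 0], [0, 0.035, 0], 0],
    [[0, 0, 0], [0, 0.025, 0], 0],
    [[0, 0, 0], [0, 0, 0], 0]
  ]
}}

```text
clock: 7.48
position: [460.7, -160.9, 95.3]
eef_rot: [-0.122, 0.993, -0.0, -0.0]
ft_force: [-1.2, -5.2, -0.5]
gripper_width: -0.0
finger_force: 2.0
```

```bash
python3 s.py
```

```text
t 7.48 u,v,z 119.1 -16.6 95.3 Fu,Fv,Fz 2.4 -4.8 -0.5 T [-0.86  0.23  0.03]
```

Request:
{"name": "send_rows", "arguments": {
  "steps": [
    [[0, 0, 0], [0, 0.035, 0], 0],
    [[0, 0, 0], [0, 0.025, 0], 0],
    [[0, 0, 0], [0, 0, 0], 0]
  ]
}}

```text
clock: 7.73
position: [460.2, -158.9, 95.3]
eef_rot: [-0.122, 0.993, -0.001, -0.0]
ft_force: [-0.9, -6.0, 0.5]
gripper_width: -0.0
finger_force: 3.0
```

```bash
python3 s.py
```

```text
t 7.73 u,v,z 119.1 -14.6 95.3 Fu,Fv,Fz 2.4 -5.6 0.5 T [-1.2   0.24  0.04]
```

Request:
{"name": "send_rows", "arguments": {
  "steps": [
    [[0, 0, 0], [0, 0.035, 0], 0],
    [[0, 0, 0], [0, 0.025, 0], 0],
    [[0, 0, 0], [0, 0, 0], 0]
  ]
}}

```text
clock: 7.98
position: [459.7, -156.9, 95.4]
eef_rot: [-0.122, 0.993, -0.001, -0.0]
ft_force: [-0.7, -7.6, -0.2]
gripper_width: -0.2
finger_force: 4.0
```

```bash
python3 s.py
```

```text
t 7.98 u,v,z 119.1 -12.6 95.4 Fu,Fv,Fz 2.5 -7.2 -0.2 T [-1.59  0.16 -0.02]
```

Request:
{"name": "send_rows", "arguments": {
  "steps": [
    [[0, 0, 0], [0, 0.04, 0], 0],
    [[0, 0, 0], [0, 0.04, 0], 0],
    [[0, 0, 0], [0, 0.02, 0], 0],
    [[0, 0, 0], [0, 0, 0], 0]
  ]
}}

```text
clock: 8.32
position: [459.0, -153.7, 95.5]
eef_rot: [-0.121, 0.993, -0.002, -0.0]
ft_force: [-0.2, -10.6, -2.1]
gripper_width: 0.3
finger_force: 5.7
```

```bash
python3 s.py
```

```text
t 8.32 u,v,z 119.0 -9.3 95.5 Fu,Fv,Fz 2.7 -10.2 -2.1 T [-2.27  0.07 -0.  ]
```

Request:
{"name": "send_rows", "arguments": {
  "steps": [
    [[0, 0, 0], [0, 0.04, 0], 0],
    [[0, 0, 0], [0, 0.04, 0], 0],
    [[0, 0, 0], [0, 0.03, 0], 0],
    [[0, 0, 0], [0, 0, 0], 0],
    [[0, 0, 0], [0, 0, 0], 0]
  ]
}}

```text
clock: 8.73
position: [458.3, -150.1, 95.6]
eef_rot: [-0.121, 0.993, -0.002, 0.0]
ft_force: [0.8, -15.0, -2.9]
gripper_width: -0.2
finger_force: 7.3
```

```bash
python3 s.py
```

```text
t 8.73 u,v,z 118.8 -5.6 95.6 Fu,Fv,Fz 2.8 -14.7 -2.9 T [-2.86 -0.11 -0.08]
```

Request:
{"name": "send_rows", "arguments": {
  "steps": [
    [[0, 0, 0], [0, -0.1, 0], 0],
    [[0, 0, 0], [0, -0.25, 0], 0],
    [[0, 0, 0], [0, -0.4, 0], 0],
    [[0, 0, 0], [0, 0, -0.3], 0],
    [[0, 0, 0], [0, 0, -0.7], 0],
    [[0, 0, 0], [0, 0, -0.7], 0],
    [[0, 0, 0], [0, 0, -0.6], 0],
    [[0, 0, 0], [-0.2, 0.9, 0], 0.6],
    [[0, 0, 0], [-0.2, 0.9, 0], 0.6],
    [[0, 0, 0], [-0.2, 0.9, 0], 0.6]
  ]
}}

```text
clock: 9.57
position: [462.2, -65.9, 187.5]
eef_rot: [-0.121, 0.993, 0.0, 0.0]
ft_force: [0.6, 0.4, 0.8]
gripper_width: 35.9
finger_force: 0.0
```

Request:
{"name": "send_rows", "arguments": {
  "steps": [
    [[0, 0, 0], [-0.2, 0.9, 0], 0.6],
    [[0, 0, 0], [-0.2, 0.9, 0], 0.6],
    [[0, 0, 0], [-0.2, 0.5, 0], 0.6],
    [[0, 0, 0], [0, 0, 0], 0.6],
    [[0, 0, 0], [0, 0, 0], 0.6]
  ]
}}

```text
clock: 9.98
position: [463.3, 29.6, 187.2]
eef_rot: [-0.123, 0.992, 0.0, -0.0]
ft_force: [0.8, -0.1, 0.3]
gripper_width: 51.5
finger_force: 0.0
```

```bash
cat >> l.py <<'E'
cv2.imwrite("pics/top1.png",cv2.resize(im[130:300,200:520,::-1],None,fx=2.5,fy=2.5,interpolation=cv2.INTER_CUBIC))
for n in("top","side"):
    if n=="side": im,d=snapshot(n);W=cloud(n,d)
    t=trace(n,"index_tip")[0]; m=t["mask"]; i=W[m]; r=i[:,:2]-[572.2,-115.9]; k=(i[:,2]>72.5)&(i[:,2]<80); r=r[k];rad=np.hypot(*r.T)
    print(n,t["score"],"index: n",len(r),"rmax",rad.max().round(1),"by rad>40 mean ang",[np.degrees(np.arctan2(-x@v,x@u)).round(1) for x in (r[rad>35].mean(0),r[rad>60].mean(0),r[rad>75].mean(0))])
E
python3 l.py
```

```text
t 9.98 u,v,z 70.5 167.5 187.2 Fu,Fv,Fz -0.8 -0.3 0.3 T [-0.03 -0.   -0.  ]
score 0.94 lever open by fit -2.82 by mean -2.96 rmax 144.0 414
top 0.72 index: n 352 rmax 84.4 by rad>40 mean ang [np.float64(56.2), np.float64(56.2), np.float64(56.5)]
side 0.48 index: n 13 rmax 9.9 by rad>40 mean ang [np.float64(nan), np.float64(nan), np.float64(nan)]l.py:12: RuntimeWarning: Mean of empty slice.
  print(n,t["score"],"index: n",len(r),"rmax",rad.max().round(1),"by rad>40 mean ang",[np.degrees(np.arctan2(-x@v,x@u)).round(1) for x in (r[rad>35].mean(0),r[rad>60].mean(0),r[rad>75].mean(0))])
  ret = um.true_divide(
```

Request:
{"name": "send_rows", "arguments": {
  "steps": [
    [[0, 0, 0], [0, 0.08, 0.2], 0.6],
    [[0, 0, 0], [0, 0, 0.6], 0.6],
    [[0, 0, 0], [0, 0, 0.6], 0.6],
    [[0, 0, 0], [0, 0, 0.6], 0.6],
    [[0, 0, 0], [0, 0, 0.6], 0.6],
    [[0, 0, 0], [0, 0, 0.4], 0.6],
    [[0, 0, 0], [0, 0, 0.15], 0.6],
    [[0, 0, 0], [0, 0, 0], 0.6]
  ]
}}

```text
clock: 10.9
position: [461.3, 31.6, 59.8]
eef_rot: [-0.121, 0.993, 0.0, -0.001]
ft_force: [-0.1, -0.3, 0.1]
gripper_width: 50.6
finger_force: 0.0
```

```bash
python3 s.py; python3 - <<'E'
from h import *
im,d=snapshot("side");cv2.imwrite("pics/side1.png",cv2.resize(im[130:330,220:430,::-1],None,fx=2.9,fy=2.9,interpolation=cv2.INTER_CUBIC))
E
```

```text
t 10.9 u,v,z 71.9 170.0 59.8 Fu,Fv,Fz 0.1 -0.3 0.1 T [-0.01 -0.02 -0.02]
```

View pics/side1.png

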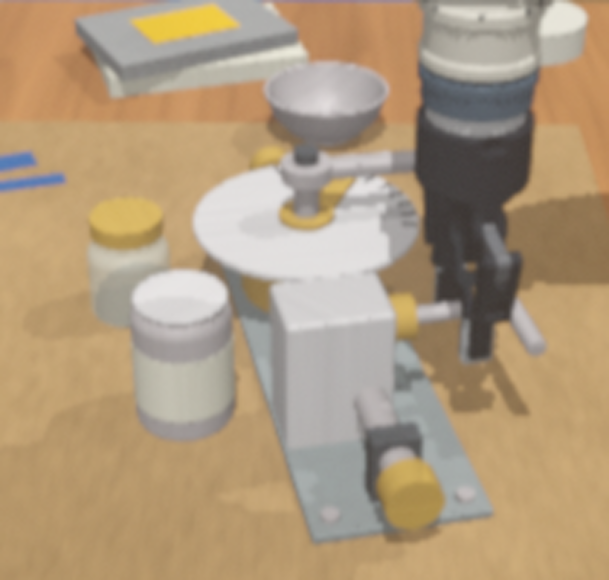

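Request:
{"name": "send_rows", "arguments": {
  "steps": [
    [[0, 0, 0], [0.1, 0, 0], 0.6],
    [[0, 0, 0], [0.1, 0, 0], 0.6],
    [[0, 0, 0], [0.06, 0, 0], 0.6],
    [[0, 0, 0], [0.05, 0, 0], 0.6],
    [[0, 0, 0], [0, 0, 0], 0.6]
  ]
}}

```text
clock: 11.37
position: [450.0, 28.7, 61.8]
eef_rot: [-0.122, 0.993, -0.0, 0.0]
ft_force: [0.1, 0.2, -1.2]
gripper_width: 51.3
finger_force: 0.0
```

```bash
python3 s.py
```

```text
t 11.37 u,v,z 83.6 169.9 61.8 Fu,Fv,Fz -0.1 0.2 -1.2 T [-0.01  0.02  0.02]
```

Request:
{"name": "send_rows", "arguments": {
  "steps": [
    [[0, 0, 0], [0.05, 0, 0], 0.6],
    [[0, 0, 0], [0.05, 0, 0], 0.6],
    [[0, 0, 0], [0, 0, 0], 0.6]
  ]
}}

```text
clock: 11.62
position: [446.8, 27.8, 61.5]
eef_rot: [-0.122, 0.993, -0.0, 0.001]
ft_force: [0.6, 0.5, 0.3]
gripper_width: 51.2
finger_force: 0.4
```

```bash
python3 s.py
```

```text
t 11.62 u,v,z 86.9 169.8 61.5 Fu,Fv,Fz -0.7 0.3 0.3 T [ 0.03 -0.17 -0.03]
```

Request:
{"name": "send_rows", "arguments": {
  "steps": [
    [[0, 0, 0], [0.08, 0, 0], 0.6],
    [[0, 0, 0], [0.1, 0, 0], 0.6],
    [[0, 0, 0], [0.1, 0, 0], 0.6],
    [[0, 0, 0], [0.1, 0, 0], 0.6],
    [[0, 0, 0], [0.1, 0, 0], 0.6],
    [[0, 0, 0], [0.1, 0, 0], 0.6],
    [[0, 0, 0], [0.1, 0, 0], 0.6],
    [[0, 0, 0], [0.08, 0, 0], 0.6],
    [[0, 0, 0], [0.04, 0, 0], 0.6],
    [[0, 0, 0], [0, 0, 0], 0.6]
  ]
}}

```text
clock: 12.45
position: [416.8, 20.4, 61.7]
eef_rot: [-0.122, 0.993, 0.0, 0.002]
ft_force: [8.1, 3.9, -3.6]
gripper_width: 51.3
finger_force: 4.4
```

```bash
cat s.py > b.py; cat >> b.py <<'E'
for n in("top","side"):
    im,d=snapshot(n);W=cloud(n,d); A=W.reshape(-1,3); r=A[:,:2]-[572.2,-115.9]; U=r@u;V=r@v-170.5
    k=(abs(V)>40)&(abs(V)<54)&(A[:,2]>86)&(A[:,2]<96)&(U>85)&(U<190)
    print(n,"bar u",[(np.median(U[k&s]).round(1),(k&s).sum()) for s in (V<0,V>0)])
    if n=="side": cv2.imwrite("pics/side2.png",cv2.resize(im[130:330,220:430,::-1],None,fx=2.9,fy=2.9,interpolation=cv2.INTER_CUBIC))
E
python3 b.py
```

```text
t 12.45 u,v,z 117.8 169.9 61.7 Fu,Fv,Fz -8.8 1.8 -3.6 T [ 0.78 -1.51 -0.25]
top bar u [(np.float64(135.0), np.int64(43)), (np.float64(nan), np.int64(0))]
side bar u [(np.float64(138.8), np.int64(2)), (np.float64(133.3), np.int64(41))]
  return _methods._mean(a, axis=axis, dtype=dtype,
  ret = ret.dtype.type(ret / rcount)
```

Request:
{"name": "send_rows", "arguments": {
  "steps": [
    [[0, 0, 0], [0.1, 0, 0], 0.6],
    [[0, 0, 0], [0.1, 0, 0], 0.6],
    [[0, 0, 0], [0.06, 0, 0], 0.6],
    [[0, 0, 0], [0, 0, 0], 0.6],
    [[0, 0, 0], [0, 0, 0], 0.6]
  ]
}}

```text
clock: 12.97
position: [407.1, 18.0, 61.7]
eef_rot: [-0.122, 0.993, 0.001, 0.002]
ft_force: [9.3, 5.0, -4.2]
gripper_width: 51.3
finger_force: 5.1
```

```bash
python3 b.py 2>/dev/null; python3 - <<'E'
import numpy as np
u=np.array([-.9703,-.2419]);v=np.array([-.2419,.9703])
for n in("top","side"):
    A=np.load(n+".npy").reshape(-1,3); r=A[:,:2]-[572.2,-115.9]; U=r@u;V=r@v-170.5
    k=(abs(V)>40)&(abs(V)<54)&(A[:,2]>86)&(A[:,2]<96)&(U>85)&(U<190)
    print(n,"home u",[np.median(U[k&s]).round(1) for s in (V<0,V>0)])
E
```

```text
t 12.97 u,v,z 127.8 169.9 61.7 Fu,Fv,Fz -10.3 2.6 -4.2 T [ 0.96 -1.79 -0.29]
top bar u [(np.float64(144.8), np.int64(36)), (np.float64(nan), np.int64(0))]
side bar u [(np.float64(nan), np.int64(0)), (np.float64(143.0), np.int64(39))]
top home u [np.float64(104.7), np.float64(103.6)]
side home u [np.float64(102.9), np.float64(102.8)]
```

View pics/side2.png

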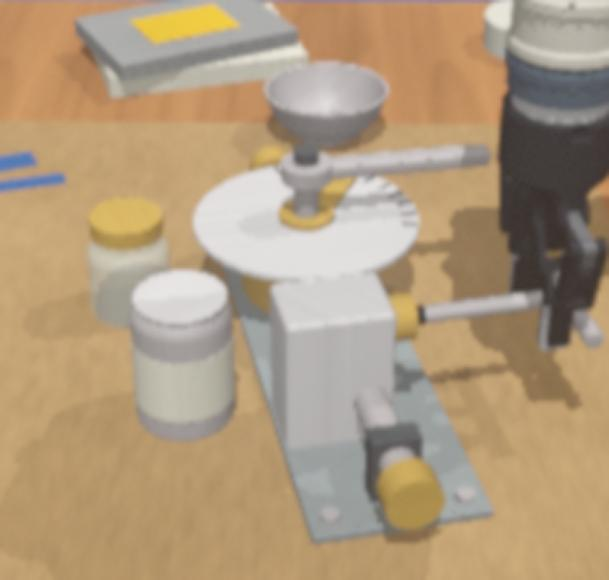

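Request:
{"name": "send_rows", "arguments": {
  "steps": [
    [[0, 0, 0], [0.04, 0, 0], 0.6],
    [[0, 0, 0], [0, 0, 0], 0.6],
    [[0, 0, 0], [0, 0, 0], 0.6],
    [[0, 0, 0], [0, 0, 0], 0.6],
    [[0, 0, 0], [0, 0, 0], 0.6],
    [[0, 0, 0], [0, 0, 0], 0.6],
    [[0, 0, 0], [0, 0, 0], 0.6],
    [[0, 0, 0], [0, 0, 0], 0.6],
    [[0, 0, 0], [0, 0, 0], 0.6],
    [[0, 0, 0], [0, 0, 0], 0.6]
  ]
}}

```text
clock: 13.9
position: [405.8, 17.7, 61.7]
eef_rot: [-0.122, 0.993, 0.001, 0.002]
ft_force: [9.8, 6.2, -3.6]
gripper_width: 51.6
finger_force: 5.2
```

Request:
{"name": "send_rows", "arguments": {
  "steps": [
    [[0, 0, 0], [0, 0, 0], 0.6],
    [[0, 0, 0], [0, 0, 0], 0.6],
    [[0, 0, 0], [-0.04, 0, 0], 0.6],
    [[0, 0, 0], [-0.06, 0, 0], 0.6],
    [[0, 0, 0], [-0.06, 0, 0], 0.6],
    [[0, 0, 0], [-0.06, 0, 0], 0.6],
    [[0, 0, 0], [-0.06, 0, 0], 0.6],
    [[0, 0, 0], [-0.06, 0, 0], 0.6],
    [[0, 0, 0], [-0.06, 0, 0], 0.6],
    [[0, 0, 0], [-0.06, 0, 0], 0.6]
  ]
}}

```text
clock: 14.73
position: [423.3, 22.0, 61.6]
eef_rot: [-0.122, 0.993, 0.0, 0.002]
ft_force: [6.8, 3.2, -1.8]
gripper_width: 51.4
finger_force: 3.8
```

```bash
python3 b.py 2>/dev/null
```

```text
t 14.73 u,v,z 111.1 169.8 61.6 Fu,Fv,Fz -7.4 1.5 -1.8 T [ 0.63 -1.29 -0.19]
top bar u [(np.float64(128.7), np.int64(38)), (np.float64(nan), np.int64(0))]
side bar u [(np.float64(130.9), np.int64(2)), (np.float64(125.6), np.int64(46))]
```

Request:
{"name": "send_rows", "arguments": {
  "steps": [
    [[0, 0, 0], [-0.05, 0, 0], 0.6],
    [[0, 0, 0], [-0.05, 0, 0], 0.6],
    [[0, 0, 0], [-0.05, 0, 0], 0.6],
    [[0, 0, 0], [-0.05, 0, 0], 0.6],
    [[0, 0, 0], [-0.05, 0, 0], 0.6],
    [[0, 0, 0], [-0.05, 0, 0], 0.6],
    [[0, 0, 0], [-0.05, 0, 0], 0.6],
    [[0, 0, 0], [-0.05, 0, 0], 0.6],
    [[0, 0, 0], [-0.04, 0, 0], 0.6],
    [[0, 0, 0], [-0.03, 0, 0], 0.6]
  ]
}}

```text
clock: 15.67
position: [441.0, 26.4, 61.5]
eef_rot: [-0.122, 0.993, 0.0, 0.001]
ft_force: [4.9, 2.1, -1.6]
gripper_width: 51.3
finger_force: 2.5
```

Request:
{"name": "send_rows", "arguments": {
  "steps": [
    [[0, 0, 0], [-0.025, 0, 0], 0.6],
    [[0, 0, 0], [-0.025, 0, 0], 0.6],
    [[0, 0, 0], [-0.025, 0, 0], 0.6],
    [[0, 0, 0], [-0.025, 0, 0], 0.6],
    [[0, 0, 0], [-0.025, 0, 0], 0.6],
    [[0, 0, 0], [-0.025, 0, 0], 0.6],
    [[0, 0, 0], [-0.025, 0, 0], 0.6],
    [[0, 0, 0], [-0.025, 0, 0], 0.6],
    [[0, 0, 0], [-0.025, 0, 0], 0.6],
    [[0, 0, 0], [-0.025, 0, 0], 0.6]
  ]
}}

```text
clock: 16.5
position: [448.8, 28.6, 60.9]
eef_rot: [-0.122, 0.993, 0.0, -0.001]
ft_force: [-1.0, -0.1, 0.8]
gripper_width: 51.2
finger_force: 0.0
```

```bash
python3 b.py 2>/dev/null
```

```text
t 16.5 u,v,z 84.8 170.1 60.9 Fu,Fv,Fz 1.0 0.1 0.8 T [-0.02 -0.   -0.02]
top bar u [(np.float64(104.7), np.int64(43)), (np.float64(nan), np.int64(0))]
side bar u [(np.float64(105.0), np.int64(8)), (np.float64(102.5), np.int64(38))]
```

Request:
{"name": "send_rows", "arguments": {
  "steps": [
    [[0, 0, 0], [-0.3, 0, 0], 0.6],
    [[0, 0, 0], [0, 0, -0.3], 0.6],
    [[0, 0, 0], [0, 0, -0.8], 0.6],
    [[0, 0, 0], [0, 0, -0.8], 0.6],
    [[0, 0, 0], [0, 0, -0.8], 0],
    [[0, 0, 0], [0, 0, -0.6], 0],
    [[0, 0, 0], [0.3, -0.8, 0], 0],
    [[0, 0, 0], [0.3, -0.8, 0], 0],
    [[0, 0, 0], [0.3, -0.8, 0], 0],
    [[0, 0, 0], [0.3, -0.8, 0], 0]
  ]
}}

```text
clock: 17.43
position: [444.9, -105.4, 193.4]
eef_rot: [-0.122, 0.992, -0.0, -0.0]
ft_force: [0.8, -1.1, -0.1]
gripper_width: 0.3
finger_force: 0.0
```

Request:
{"name": "send_rows", "arguments": {
  "steps": [
    [[0, 0, 0], [0, 0, 0], 0],
    [[0, 0, 0], [0, 0, 0], 0],
    [[0, 0, 0], [0, 0, 0], 0],
    [[0, 0, 0], [0, 0, 0.2], 0],
    [[0, 0, 0], [0, 0, 0.7], 0],
    [[0, 0, 0], [0, 0, 0.7], 0],
    [[0, 0, 0], [0, 0, 0.6], 0],
    [[0, 0, 0], [0, 0, 0.2], 0],
    [[0, 0, 0], [0, 0, 0], 0]
  ]
}}

```text
clock: 18.18
position: [444.4, -102.8, 95.5]
eef_rot: [-0.123, 0.992, 0.001, -0.002]
ft_force: [0.5, 0.3, -0.1]
gripper_width: -0.2
finger_force: 0.0
```

```bash
python3 b.py 2>/dev/null
```

```text
t 18.18 u,v,z 120.8 43.6 95.5 Fu,Fv,Fz -0.6 0.2 -0.1 T [-0.    0.01 -0.01]
top bar u [(np.float64(103.4), np.int64(36)), (np.float64(104.0), np.int64(40))]
side bar u [(np.float64(102.1), np.int64(26)), (np.float64(102.6), np.int64(36))]
```

Request:
{"name": "send_rows", "arguments": {
  "steps": [
    [[0, 0, 0], [0.01, -0.335, 0], 0],
    [[0, 0, 0], [0.063, -0.32, 0], 0],
    [[0, 0, 0], [0.028, -0.325, 0], 0],
    [[0, 0, 0], [-0.005, -0.328, 0], 0],
    [[0, 0, 0], [-0.04, -0.325, 0], 0],
    [[0, 0, 0], [-0.073, -0.32, 0], 0],
    [[0, 0, 0], [-0.108, -0.308, 0], 0],
    [[0, 0, 0], [-0.138, -0.298, 0], 0],
    [[0, 0, 0], [-0.17, -0.28, 0], 0],
    [[0, 0, 0], [-0.128, -0.178, 0], 0]
  ]
}}

```text
clock: 19.12
position: [497.4, -217.6, 97.0]
eef_rot: [-0.121, 0.993, -0.0, -0.0]
ft_force: [-0.9, 2.2, 0.6]
gripper_width: -0.1
finger_force: 0.9
```

Request:
{"name": "send_rows", "arguments": {
  "steps": [
    [[0, 0, 0], [0, 0, 0], 0]
  ]
}}

```text
clock: 19.2
position: [497.9, -217.7, 96.9]
eef_rot: [-0.121, 0.993, -0.0, 0.0]
ft_force: [-0.0, -0.5, -0.5]
gripper_width: -0.1
finger_force: 0.0
```

```bash
python3 l.py 2>&1 | grep -v -i warn; python3 - <<'E'
from h import *
im,d=snapshot("side");cv2.imwrite("pics/side3.png",cv2.resize(im[130:330,220:430,::-1],None,fx=2.9,fy=2.9,interpolation=cv2.INTER_CUBIC))
W=cloud("side",d);A=W.reshape(-1,3);r=A[:,:2]-[572.2,-115.9];rr=np.hypot(*r.T);k=(A[:,2]>115)&(A[:,2]<122)&(rr>20)&(rr<80)
u=np.array([-.9703,-.2419]);v=np.array([-.2419,.9703]);print(k.sum(),"side lever",np.degrees(np.arctan2(-(r[k]@v).mean(),(r[k]@u).mean())))
E
```

```text
t 19.2 u,v,z 96.8 -80.8 96.9 Fu,Fv,Fz 0.1 -0.5 -0.5 T [ 0.01  0.02 -0.04]
score 0.93 lever open by fit 49.6 by mean 50.23 rmax 92.0 195
top 0.54 index: n 149 rmax 75.8 by rad>40 mean ang [np.float64(44.7), np.float64(48.0), np.float64(45.9)]
side 0.72 index: n 212 rmax 88.6 by rad>40 mean ang [np.float64(47.1), np.float64(49.4), np.float64(53.9)]
104 side lever 47.775059043787465
```

Request:
{"name": "send_rows", "arguments": {
  "steps": [
    [[0, 0, 0], [-0.045, -0.053, 0], 0],
    [[0, 0, 0], [-0.045, -0.053, 0], 0],
    [[0, 0, 0], [-0.046, -0.052, 0], 0],
    [[0, 0, 0], [-0.046, -0.05, 0], 0],
    [[0, 0, 0], [0, 0, 0], 0],
    [[0, 0, 0], [0.2, 0.25, 0], 0],
    [[0, 0, 0], [0.5, 0.6, 0], 0],
    [[0, 0, 0], [0.5, 0.6, 0], 0],
    [[0, 0, 0], [0.2, 0.6, 0], 0],
    [[0, 0, 0], [0.1, 0.6, 0], 0]
  ]
}}

```text
clock: 20.33
position: [420.4, -133.5, 97.3]
eef_rot: [-0.121, 0.993, -0.0, -0.0]
ft_force: [0.6, 0.2, 0.3]
gripper_width: -0.3
finger_force: 0.0
```

```bash
python3 l.py 2>&1 | grep -v -i warn
```

```text
t 20.33 u,v,z 151.6 19.7 97.3 Fu,Fv,Fz -0.6 0.1 0.3 T [-0.04 -0.05  0.05]
score 0.83 lever open by fit 55.38 by mean 54.17 rmax 144.0 404
top 0.63 index: n 111 rmax 80.3 by rad>40 mean ang [np.float64(43.9), np.float64(50.2), np.float64(50.2)]
side 0.67 index: n 213 rmax 85.9 by rad>40 mean ang [np.float64(48.2), np.float64(50.4), np.float64(53.5)]
```

View pics/top1.png

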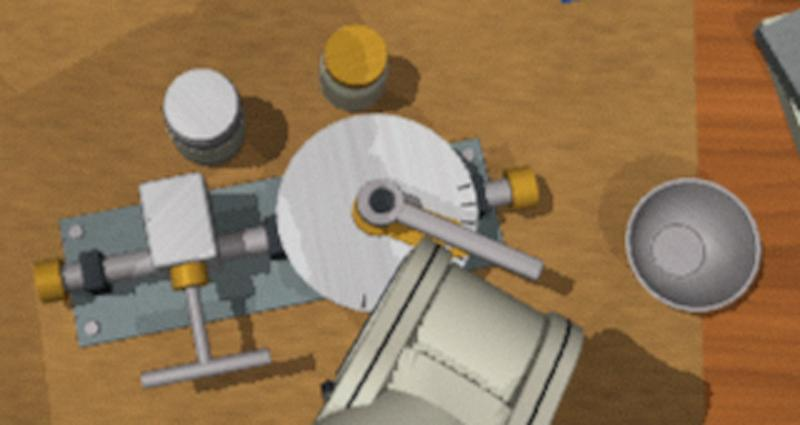

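Request:
{"name": "send_rows", "arguments": {
  "steps": [
    [[0, 0, 0], [0, 0, -0.7], 0],
    [[0, 0, 0], [0, 0.2, -0.8], 0],
    [[0, 0, 0], [0, 0.8, -0.5], 0],
    [[0, 0, 0], [0, 0.9, 0], 0],
    [[0, 0, 0], [0, 0.9, 0], 0],
    [[0, 0, 0], [0, 0.9, 0], 0],
    [[0, 0, 0], [0, 0, 0], 0]
  ]
}}

```text
clock: 21.17
position: [384.9, 13.3, 177.6]
eef_rot: [-0.124, 0.992, 0.001, 0.0]
ft_force: [-0.8, 0.2, -0.0]
gripper_width: 0.3
finger_force: 0.0
```

```bash
cat > m.py <<'E'
from h import *
u=np.array([-.9703,-.2419]);v=np.array([-.2419,.9703])
def ang(x): return np.degrees(np.arctan2(-x@v,x@u)).round(2)
def meas(n,W,nm):
    A=W.reshape(-1,3);r=A[:,:2]-[572.2,-115.9];rr=np.hypot(*r.T)
    for lo,z0,z1 in((35,116,122),(35,113,123)):
        k=(A[:,2]>z0)&(A[:,2]<z1)&(rr>lo)&(rr<150)
        if n=="side": k&=(r@v<60)
        p=r[k]; 
        if len(p)<20: continue
        q=cv2.fitLine(p.astype(np.float32),cv2.DIST_HUBER,0,.01,.01).ravel()[:2];q*=np.sign(q@p.mean(0))
        c,wh,a=cv2.minAreaRect(p.astype(np.float32))
        print(nm,n,z0,len(p),"fit",ang(q),"mean",ang(p.mean(0)),"rectctr",ang(np.array(c)),"far",ang(p[np.hypot(*p.T)>110].mean(0)),"near",ang(p[np.hypot(*p.T)<70].mean(0)),"wh",np.round(wh))
for n in("top","side"):
    meas(n,np.load(n+".npy"),"start")
    im,d=snapshot(n);W=cloud(n,d);np.save(n+"_now.npy",W);meas(n,W,"now")
E
python3 m.py 2>&1|grep -v -i warn
```

```text
start top 116 345 fit 67.29 mean 67.03 rectctr 67.17 far 67.13 near 66.83 wh [109.  18.]
start top 113 448 fit 67.73 mean 66.9 rectctr 67.09 far 67.03 near 66.44 wh [110.  19.]
now top 116 359 fit 54.03 mean 54.28 rectctr 54.29 far 54.37 near 54.37 wh [110.  17.]
now top 113 447 fit 54.69 mean 54.3 rectctr 54.61 far 54.47 near 53.89 wh [111.  18.]
start side 116 148 fit 66.7 mean 66.55 rectctr 66.99 far 66.66 near 66.22 wh [109.  17.]
start side 113 162 fit 67.14 mean 66.25 rectctr 67.06 far 66.46 near 65.79 wh [109.  18.]
now side 116 154 fit 54.88 mean 53.66 rectctr 54.18 far 54.01 near 53.0 wh [109.  19.]
now side 113 179 fit 54.96 mean 53.15 rectctr 54.3 far 53.65 near 51.87 wh [109.  19.]
```

Request:
{"name": "send_rows", "arguments": {
  "steps": [
    [[0, 0, 0], [0, -0.9, 0], 0],
    [[0, 0, 0], [0, -0.9, 0], 0],
    [[0, 0, 0], [0, -0.9, 0], 0],
    [[0, 0, 0], [0, -0.8, 0.2], 0],
    [[0, 0, 0], [0, -0.3, 0.5], 0],
    [[0, 0, 0], [0, 0, 0.8], 0],
    [[0, 0, 0], [0, 0, 0.5], 0],
    [[0, 0, 0], [-0.1, -0.6, 0], 0],
    [[0, 0, 0], [-0.2, -0.6, 0], 0],
    [[0, 0, 0], [-0.4, -0.5, 0], 0]
  ]
}}

```text
clock: 22.1
position: [466.1, -200.5, 96.5]
eef_rot: [-0.12, 0.993, 0.0, -0.001]
ft_force: [1.2, -0.3, 0.3]
gripper_width: -0.1
finger_force: 0.0
```

Request:
{"name": "send_rows", "arguments": {
  "steps": [
    [[0, 0, 0], [-0.35, -0.4, 0], 0],
    [[0, 0, 0], [-0.2, -0.25, 0], 0],
    [[0, 0, 0], [0, 0, 0], 0],
    [[0, 0, 0], [0, 0, 0], 0]
  ]
}}

```text
clock: 22.43
position: [493.9, -218.8, 96.3]
eef_rot: [-0.121, 0.993, 0.0, -0.001]
ft_force: [0.3, 0.5, -0.9]
gripper_width: -0.3
finger_force: 0.0
```

```bash
python3 s.py
```

```text
t 22.43 u,v,z 100.9 -80.9 96.3 Fu,Fv,Fz -0.5 0.4 -0.9 T [-0.03 -0.    0.  ]
```

Request:
{"name": "send_rows", "arguments": {
  "steps": [
    [[0, 0, 0], [-0.12, -0.07, 0], 0],
    [[0, 0, 0], [-0.1, -0.07, 0], 0],
    [[0, 0, 0], [-0.07, -0.07, 0], 0],
    [[0, 0, 0], [-0.07, -0.07, 0], 0],
    [[0, 0, 0], [0, 0, 0], 0],
    [[0, 0, 0], [0, 0, 0], 0]
  ]
}}

```text
clock: 22.93
position: [510.8, -224.3, 97.3]
eef_rot: [-0.122, 0.993, -0.0, 0.0]
ft_force: [-0.2, -0.5, -0.4]
gripper_width: 0.3
finger_force: 0.0
```

```bash
python3 s.py
```

```text
t 22.93 u,v,z 85.8 -90.3 97.3 Fu,Fv,Fz 0.3 -0.4 -0.4 T [-0.02  0.06  0.01]
```

Request:
{"name": "send_rows", "arguments": {
  "steps": [
    [[0, 0, 0], [0.2, 0.25, 0], 0],
    [[0, 0, 0], [0.5, 0.6, 0], 0],
    [[0, 0, 0], [0.5, 0.6, 0], 0],
    [[0, 0, 0], [0.3, 0.6, -0.4], 0],
    [[0, 0, 0], [0.1, 0.5, -0.8], 0],
    [[0, 0, 0], [0, 0.5, -0.8], 0],
    [[0, 0, 0], [0, 0.9, -0.2], 0],
    [[0, 0, 0], [0, 0.9, 0], 0],
    [[0, 0, 0], [0, 0.9, 0], 0],
    [[0, 0, 0], [0, 0, 0], 0]
  ]
}}

```text
clock: 23.77
position: [390.8, -12.2, 185.9]
eef_rot: [-0.124, 0.992, 0.0, 0.0]
ft_force: [0.5, -0.2, 1.2]
gripper_width: 0.2
finger_force: 0.0
```

```bash
python3 m.py 2>&1|grep now; python3 l.py 2>&1|grep -v -i warn; python3 b.py 2>/dev/null
```

```text
now top 116 361 fit 56.19 mean 56.88 rectctr 56.72 far 56.79 near 57.0 wh [109.  18.]
now top 113 446 fit 56.93 mean 56.7 rectctr 57.09 far 56.75 near 56.46 wh [109.  19.]
now side 116 151 fit 56.52 mean 56.21 rectctr 56.64 far 56.42 near 55.31 wh [106.  18.]
now side 113 175 fit 56.93 mean 55.57 rectctr 56.57 far 55.93 near 54.55 wh [106.  18.]
t 23.87 u,v,z 149.9 140.8 185.8 Fu,Fv,Fz -0.7 0.5 0.1 T [-0.04 -0.06  0.05]
score 0.97 lever open by fit 57.58 by mean 56.69 rmax 144.0 413
top 0.66 index: n 209 rmax 83.3 by rad>40 mean ang [np.float64(45.9), np.float64(47.7), np.float64(50.3)]
side 0.76 index: n 185 rmax 79.9 by rad>40 mean ang [np.float64(46.6), np.float64(48.8), np.float64(52.2)]
t 24.12 u,v,z 149.8 138.7 185.1 Fu,Fv,Fz 0.1 -0.2 -0.1 T [-0.  0.  0.]
top bar u [(np.float64(nan), np.int64(0)), (np.float64(nan), np.int64(0))]
side bar u [(np.float64(102.1), np.int64(22)), (np.float64(101.9), np.int64(34))]
```

View pics/top1.png

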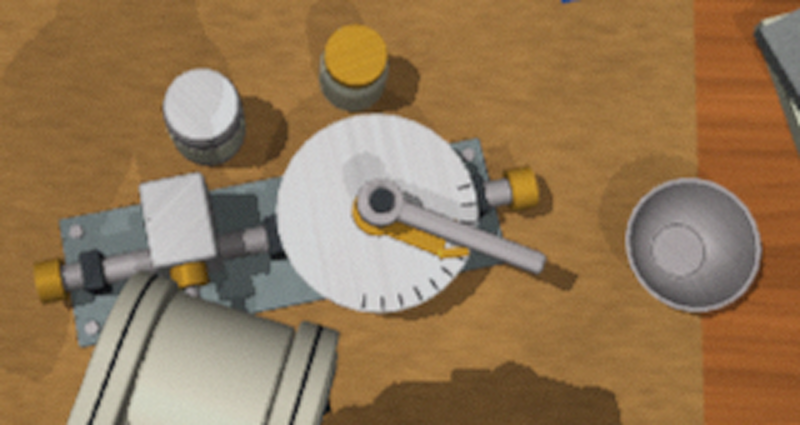

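```bash
python3 -c "
from cell import *
print(job_done())"
```

```text
the job is handed in; nothing more can be done
None
```

I pushed the lever shut against its seat with about 12 N at the tip, drew the bleed T-bar to about 41 mm for about a second and eased it home, then opened the lever to 56.6° against the index arrow's measured 56.2°; the job was handed in at about 24 s, with no verdict shown.

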